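# Uncover the stone and lift it with the tongs

### The arm

A 6-joint arm with a two-finger parallel gripper is mounted at the origin on the work surface. World frame = base frame: x ahead of the robot, y to its left, z up, the work surface at z = 0. Lengths are in m, angles in rad, forces in N, time in s.
With the tool pointing down it reaches from about 0.4 to 0.925 m from the base axis. Payload 3.4 kg.
Tool frame: the origin (TCP) lies midway between the tips of the shut fingers; the grasp point (between the pads) lies 19 mm behind it (manip.hold_point_z is the distance from the TCP to the grasp point, in m); z points along the fingers, x is the direction in which the jaws open and shut, and the axes are right-handed (so a half turn about z gives the same grasp; the last joint's range is limited). The gripper opens to 85 mm and grips with 20 to 120 N. Pads are 22 mm wide; open, the fingers measure 114 mm over their backs; the gripper's body (76 mm by 85 mm) begins 54 mm behind the grasp point. The pads swing forward as they close: fully open they stand 13 mm farther back than shut.
Start: joints at [-1.313, 0.307, 1.506, -0, 1.328, -0.073], TCP at [0.187, -0.544, 0.231] pointing down, gripper open.
Joint ranges: [-3.12, 3.12], [-1.05, 2.28], [0.14, 2.33], [-1.42, 4.57], [0.1, 2.73], [-2.68, 2.68]. Speed limits (rad/s): [2.57, 2.57, 3.14, 3.14, 3.14, 3.14].

### API

Orientations are given as [roll, pitch, yaw] about the fixed x, y, z axes, in that order (R = Rz(yaw) Ry(pitch) Rx(roll)).
In Python, from station import manip, cams, nets gives the robot as it stands.
- The arm moves only by the shell command python3 -m inch 'ROWS' [OPENING]. ROWS is JSON, one flat list of numbers, 4 for each row, row after row: the shift along the tool's x, y, z in units of 25 mm (1.0 is 25 mm), then the turn about the tool's z in units of 6 degrees (1.0 is 6 degrees). In form: [x, y, z, spin, x, y, z, spin, ...]. A call has 1 to 5 rows; each row is the pose to reach, as a shift and turn from the pose commanded when the call began, along the tool's axes at that moment; what a row does not reach only later rows make up. A row lasts 1/8 s, in which the tool goes at most 62.5 mm and 10.7 degrees, less where a joint would pass 70% of its speed; a pose out of reach is approached as far as the arm can. A call with a gripper value outside its range is refused whole. OPENING is the finger opening in mm, from 0 to 85.4, set as the call begins (- or left out, the last holds). The fingers move at their own pace and stop on an object; the grip force is fixed at half the most. Time passes only in rows, so rows that repeat a pose let the fingers close. It gives the time, the measured TCP pose, the force and the opening at its end, in the units of the state.
- manip.state(): the state, without advancing time (a new reading comes with each control period).
- cams.snapshot(name): name is "side" or "top"; returns a dict with "img" (384x512x3 uint8, red, green, blue), "K" (3x3 intrinsics, pixels), "position" and "rotation" of the camera in the world. Camera axes: x right, y down, z forward; pixel columns grow to the right and rows downward; lengths in m; the calibration is good to about 2 mm. A picture is of the moment at which its call begins. There is no depth.
- manip.sign_off(): hands the job in, once; it reports no verdict.
Trained networks look in a picture, given as the dict that the camera call returned (one of the last four; its "shot" number tells which), for a name from the list of things; names that differ only in an ending like _2 or _b are one class to them, and where a whole thing is asked for, a point or a joint stands for the part that bears it (a point fixed in the world has none). Each returns a list of dicts, best first, with "confidence" (0 to 1); they miss things now and then, are a little off and sometimes report something else, mostly with a low value. They report only what shows in the picture. A call takes as long as a camera call. They do not tell look-alikes from the thing itself.
- nets.masks_of(picture, label): "mask" (384x512 bool, what is visible of it) and "extent" ([left, top, right, bottom] in pixels, round what is visible of it).
The state is a dict: "time": time; "joints": joint angles; "joint_velocities": joint speeds; "tau": joint torques, N m; "tool_pos": TCP position; "eef_rot": TCP orientation; "ft_force": force on the tool from outside, world axes, zero at the start; "torque": the same for the moment, N m; "opening": opening from 0.0 (shut) to 1.0 (fully open).
Only numpy, scipy, OpenCV 4.12 (cv2) and the standard library are available. Lean on these libraries where they do the work, as an engineer would, in place of code of your own. Each camera call takes 0.05 s, during which the arm holds its last target. There are 200 camera calls.

### The job

Take the clear cover off the stone by its steel loop and hang it on the hook of the stand, letting go of it there. Then grip the tongs, close their jaws on the uncovered stone and lift it: finish while still holding the stone up in the tongs, clearly more than 10 cm above the bench. Touch the stone only with the tongs, never with the robot itself, and leave the calipers, the bowl of beads and the jar where they are.

Things in the scene. Friction and masses are not known exactly. Their poses are not given: they have to be found in the camera images.
- pad: Fixed grey inspection pad, 110 x 110 mm, 6 mm thick, lying on the bench; origin at the centre of its underside. Stone and cover stand on it. Pad and tongs may swap sides (left or right of the robot).
- cover: Loose clear plastic cover with black edges: square box 80 x 80 mm, 50 mm high, open below, 3 mm walls, about 0.12 kg, upright over the stone. On its top stands a steel loop: two uprights and a cross bar along the cover's y. The loop's opening, 28 mm wide (y) and 48 mm high, is threaded along the cover's x, from either side. Origin at the centre of the open underside, z up.
- cover_grip (a point): Point midway between the loop's two uprights, 80 mm above the cover's underside, 30 mm above its top. The uprights' outer faces are 40 mm apart (along the cover's y); each upright is 8 mm (x) by 6 mm (y). A good place to grip the loop across, from above. Axes as the cover's.
- cover_loop (a point): Centre of the loop's 8 mm cross bar, 102 mm above the cover's underside (22 mm above cover_grip). This bar hangs on the hook.
- stand: Fixed steel stand: base 130 x 100 x 12 mm, 14 mm post 176 mm tall, and a level 8 mm hook bar, axis 170 mm above the bench, running 95 mm from the post to the stand's -x (roughly towards the robot), where its end turns up: the tip stands 14 mm above the bar's top, 100 mm from the post. Origin on the bench; the post's axis is 5 mm from it towards +x.
- hook_seat (a point): Point on top of the hook bar, 174 mm above the bench, 35 mm from the upturned tip and 65 mm from the post's axis. The cover's cross bar, hung here, has its centre 4 mm above this point. The bar runs along this point's x; its free upturned end lies towards -x.
- stone: Loose dark blue-green polished stone with rounded edges, 34 mm long (its x), 24 mm wide (its y), 20 mm high (z), about 0.03 kg, lying flat on the pad, at the start under the cover. Origin at the centre of its underside.
- stone_center (a point): Centre of the stone, 10 mm above its underside. Axes as the stone: x along its 34 mm length.
- tongs_grip (a point): Centre of the grip of loose steel tongs (185 mm long, about 0.085 kg) lying on the bench: midway between two black rubber grip plates (28 mm long, 26 mm high), 13 mm above the tongs' underside. x points along the tongs to the jaws, y across (the arms close along y), z up. The plates' outer faces are about 49 mm apart when open. The pivot lies 85 mm behind (-x).
- tongs_jaws (a point): Point midway between the jaws, 65 mm ahead (+x) of tongs_grip, 9 mm above the underside. Flat steel jaws, 24 mm long (x), 18 mm high, inner faces 48 mm apart when open. They close 1.76 times as much as the plates: plates squeezed to 45 mm (to carry the tongs open) leave about 40 mm between the jaws; at about 36 mm the jaws are 24 mm apart, the stone's width.
- tongs_left: The tongs' left arm (+y side, with jaw and grip plate); origin at the pivot on the underside, 85 mm behind tongs_grip. Both arms are sprung open: squeezing takes about 2 N per plate to start and 6 N to reach the stone's width.
- tongs_right: The tongs' right arm (-y side, with its jaw and grip plate); origin at the pivot on the tongs' underside, 85 mm behind tongs_grip.
- calipers: Bystander: steel and grey calipers lying on the bench, 200 mm long, 14 mm high; origin at the centre of the underside, x along the beam.
- bowl: Bystander: white bowl of beads, 92 mm across, 36 mm high; origin under its centre.
- jar: Bystander: glass jar with metal lid, 56 mm across, 70 mm high; origin under its centre.
There are look-alikes about, which are no part of the job. Of the things that look like the stand, take the one that is farthest from the robot's base at the start. Leave any yellow look-alike of the part that bears tongs_grip alone.

How it is judged:
On the way, in this order (a step that is already met when the one before it is completed fails the run):
1. the cover hangs by its loop on the hook, let go by the robot (contact force between cover and stand above 0.4 N and distance between cover_loop and hook_seat below 0.06 m and height (world z) of cover_loop above 0.15 m and contact force between cover and the arm below 0.2 N and contact force between cover and the fingers below 0.2 N), for 0.2 s.
2. the stone is pinched between the tongs' jaws and lifted off the pad (contact force between stone and tongs_left above 0.5 N and contact force between stone and tongs_right above 0.5 N and distance between stone_center and tongs_jaws below 0.03 m and height (world z) of stone_center above 0.05 m), for 0.3 s.
At the end, for the whole second after the job is handed in: Fingers grip both tongs arms (over 1 N each); both jaws pinch the stone (over 0.5 N each), its centre within 30 mm of tongs_jaws and over 90 mm up, under 0.05 m/s, clear of cover and stand; the cover hangs on the hook, bar within 60 mm of hook_seat and over 150 mm up, untouched by the robot (all of step 1 and contact force between stone and tongs_left above 0.5 N and contact force between stone and tongs_right above 0.5 N and distance between stone_center and tongs_jaws below 0.03 m and height (world z) of stone_center above 0.09 m and height (world z) of tongs_grip above 0.07 m and contact force between the fingers and tongs_left above 1 N and contact force between the fingers and tongs_right above 1 N and linear speed of stone below 0.05 m/s and contact force between each of tongs_left, tongs_right, stone and cover below 0.2 N and contact force between each of tongs_left, tongs_right, stone and stand below 0.2 N); the arm keeps its last pose, push and grip.
It fails at once if the robot itself touched the stone (contact force between stone and the fingers above 0.3 N or contact force between stone and the arm above 0.3 N).
It fails at once if a bystander was displaced by more than 30 mm (distance of any of calipers, bowl, jar from where it was at the start of the episode above 0.03 m).
It also fails if it takes over 67 s, if anything falls off the work surface, if the arm or the gripper's body presses on something with over 40 N, if the wrist force passes 120 N, or if a joint passes its speed limit or range.

## Working session

There is one attempt and no reset: what is moved stays moved. The work goes in short steps, Python scripts to look and compute and a shell command to move; the robot and the scene stay as the last step left them, time stands still between calls to the robot, and variables do not carry over. Pictures are saved under pics/ and viewed, about 8 in all and at most 12, crops included, and the job is handed in when it is done.

```bash
ls; mkdir -p pics; python3 - <<'E'
from station import manip,cams,nets
import cv2,numpy as np
print(manip.state())
for n in("side","top"):
    p=cams.snapshot(n);cv2.imwrite(f"pics/{n}0.png",p["img"][:,:,::-1])
    print(n,p["K"],p["position"],p["rotation"])
    for l in ["pad","cover","cover_loop","stand","stone","tongs_grip","tongs_left","tongs_right","calipers","bowl","jar"]:
        try:
            for d in nets.masks_of(p,l):
                ys,xs=np.nonzero(d["mask"]);print(l,round(d["confidence"],2),d["extent"],xs.mean().round(1),ys.mean().round(1),len(xs))
        except Exception as e: print(l,e)
E
```

```text
pics
{'time': 0.0, 'joints': array([-1.31350811e+00,  3.07563634e-01,  1.50769325e+00,  2.02449931e-05,
        1.32842007e+00, -7.35137117e-02]), 'joint_velocities': array([-0.00242248, -0.00123485,  0.00201596, -0.00196251,  0.0017095 ,
       -0.00134165]), 'tau': array([ 6.35723427e-04, -4.57550383e+01, -2.51917344e+01,  1.06011041e-04,
        1.35362454e-02, -2.81395387e-05]), 'tool_pos': array([ 0.18655421, -0.54313752,  0.23037893]), 'eef_rot': array([-3.14141998e+00,  2.07722975e-03, -1.23999910e+00]), 'ft_force': array([0.45062022, 0.80811786, 1.00740464]), 'torque': array([ 0.02262958, -0.00119572, -0.0043042 ]), 'opening': 0.998771182514556}
side [[467.46440417   0.         260.13118405]
 [  0.         467.46440417 189.78912999]
 [  0.           0.           1.        ]] [0.10950208 0.66097666 1.12300223] [-2.44330538  0.01489551 -2.71686789]
pad 0.97 [169.9, 302.6, 224.6, 341.9] 200.0 322.9 546
cover 0.63 [172.0, 281.2, 217.4, 331.4] 194.8 305.4 1389
cover_loop 0.68 [173.1, 281.1, 216.9, 328.6] 194.9 305.3 1364
cover_loop 0.36 [168.8, 301.8, 228.6, 342.0] 200.6 322.0 600
[... 1144 characters left out ...]
0.18 [135.5, 130.7, 158.4, 157.2] 147.5 142.8 433
cover_loop 0.58 [119.3, 189.3, 156.3, 223.2] 138.6 206.4 1109
stand 0.81 [299.4, 274.0, 349.4, 348.7] 325.4 304.2 1955
stand 0.79 [220.0, 108.8, 263.0, 164.2] 241.1 137.2 1625
tongs_grip 0.82 [380.7, 176.2, 442.5, 205.5] 414.5 193.9 375
tongs_grip 0.75 [334.3, 190.2, 351.2, 247.9] 344.9 218.7 214
tongs_left 0.41 [330.3, 186.8, 339.5, 240.3] 336.2 215.5 103
tongs_right 0.65 [382.3, 179.0, 436.9, 198.4] 410.6 186.7 158
tongs_right 0.43 [346.2, 186.7, 357.0, 241.1] 350.8 214.7 136
calipers 0.89 [222.0, 196.1, 243.1, 270.7] 234.3 227.4 613
bowl 0.61 [321.0, 119.2, 353.5, 152.0] 336.5 134.2 819
jar 0.68 [135.1, 132.5, 159.3, 156.7] 147.3 142.8 476
```

```bash
python3 - <<'E'
import cv2,numpy as np
a=cv2.imread("pics/top0.png");
cv2.imwrite("pics/top0b.png",cv2.resize(a[90:360,90:465],None,fx=2.13,fy=2.13,interpolation=cv2.INTER_CUBIC))
b=cv2.imread("pics/side0.png");cv2.imwrite("pics/side0b.png",cv2.resize(b[100:350,120:370],None,fx=2.4,fy=2.4,interpolation=cv2.INTER_CUBIC))
E
```

```text
(no output)
```

View pics/top0b.png

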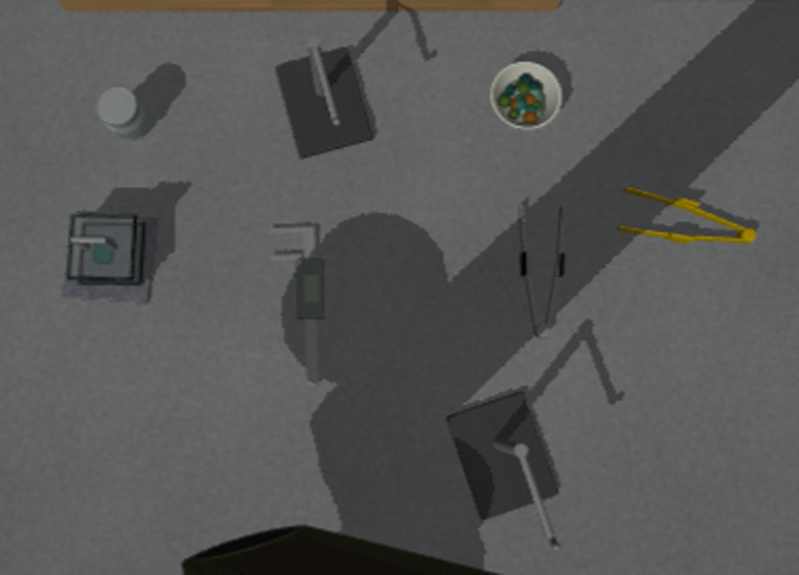

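View pics/side0b.png

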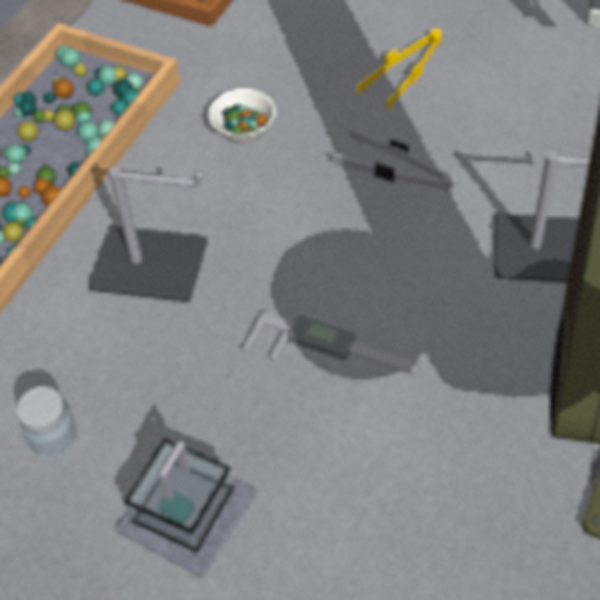

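```bash
cat > h.py <<'E'
import numpy as np,cv2
from scipy.spatial.transform import Rotation as R
def cam(p):
    return p["K"],np.array(p["position"]),(R.from_euler('xyz',p["rotation"]).as_matrix() if np.size(p["rotation"])==3 else np.array(p["rotation"]))
def back(p,uv,z):
    K,t,r=cam(p);d=r@np.linalg.solve(K,[uv[0],uv[1],1.]);return t+d*(z-t[2])/d[2]
def proj(p,X):
    K,t,r=cam(p);c=(np.atleast_2d(X)-t)@r;q=c@K.T;return q[:,:2]/q[:,2:]
def local(x,y,yaw,P,z=0):
    P=np.atleast_2d(np.array(P,float));c,s=np.cos(yaw),np.sin(yaw)
    return np.c_[x+c*P[:,0]-s*P[:,1],y+s*P[:,0]+c*P[:,1],z+P[:,2]]
def line(img,p,A,B,off,f,col):
    a,b=[((q-off)*f+f/2-.5).astype(int) for q in proj(p,np.array([A,B]))]
    cv2.line(img,tuple(map(int,a)),tuple(map(int,b)),col,1,cv2.LINE_AA)
def box(x0,x1,y0,y1,z0,z1):
    c=[(x,y,z) for x in(x0,x1) for y in(y0,y1) for z in(z0,z1)]
    return [(c[i],c[j]) for i in range(8) for j in range(i) if sum(a!=b for a,b in zip(c[i],c[j]))==1]
COVER=box(-.04,.04,-.04,.04,0,.05)+[((0,-.017,.05),(0,-.017,.102)),((0,.017,.05),(0,.017,.102)),((0,-.02,.102),(0,.02,.102))]
STAND=box(-.065,.065,-.05,.05,0,.012)+[((.005,0,.0),(.005,0,.176)),((.005,0,.17),(-.095,0,.17)),((-.095,0,.17),(-.095,0,.188))]
STONE=box(-.017,.017,-.012,.012,0,.02)
PAD=box(-.055,.055,-.055,.055,0,.006)
TONGS=box(-.014,.014,-.0245,.0245,-.013,.013)+[((-.085,0,-.013),(0,.0245,0)),((-.085,0,-.013),(0,-.0245,0)),((.053,.024,-.004),(.077,.024,-.004)),((.053,-.024,-.004),(.077,-.024,-.004))]
E
python3 - <<'E'
from h import *
from station import cams
T=cams.snapshot("top");S=cams.snapshot("side")
t=lambda u,v:(u/2.133+90-.25,v/2.133+90-.25); s=lambda u,v:(u/2.4+120-.3,v/2.4+100-.3)
def sh(n,z,a,b):
    print(n,z,*(back(T,t(*q),z).round(4)[:2] for q in a),'|',*(back(S,s(*q),z).round(4)[:2] for q in b))
sh("covtop",.056,[(70,213),(136,213),(136,284),(68,282)],[(172,440),(229,467),(187,527),(127,498)])
sh("pad",.006,[(150,302),(64,296)],[(255,490),(200,575),(120,525)])
sh("loop",.112,[(72,242),(114,242)],[(183,443),(165,472)])
sh("stone",.016,[(103,252)],[(178,507)])
sh("standtip",.188,[(337,122)],[(198,180)]);sh("post",.176,[(315,43)],[(120,175)])
sh("base",.012,[(276,67),(347,47),(375,135),(301,157)],[(111,228),(207,237),(190,299),(90,290)])
sh("plates",.013,[(523,264),(561,264)],[(399,146),(384,172)])
sh("pivot",.01,[(543,333)],[(450,184)]);sh("jawtips",.009,[(523,203),(561,208)],[(350,134),(331,155)])
sh("stand2tip",.188,[(555,545)],[]);sh("jar",.07,[(118,105)],[(42,405)]);sh("cal",.0,[(320,225),(275,225),(315,380)],[(410,367)])
E
```

```text
covtop 0.056 [0.5395 0.2901] [0.5398 0.2085] [0.4518 0.2042] [0.4538 0.2872] | [0.526  0.2058] [0.4555 0.2092] [0.4631 0.2854] [0.5351 0.2828]
pad 0.006 [0.4352 0.1979] [0.4423 0.3075] | [0.4331 0.2008] [0.4418 0.3081] [0.5458 0.2947]
loop 0.112 [0.4936 0.2671] [0.4938 0.2181] | [0.4923 0.2281] [0.4928 0.2634]
stone 0.016 [0.4974 0.2582] | [0.4961 0.2555]
standtip 0.188 [ 0.6161 -0.0423] | [ 0.6103 -0.0343]
post 0.176 [ 0.713  -0.0161] | [ 0.7023 -0.0142]
base 0.012 [0.746  0.0445] [ 0.7741 -0.0489] [ 0.6535 -0.0862] [0.6236 0.0095] | [ 0.7673 -0.0474] [ 0.6467 -0.0839] [0.619  0.0101] [0.7386 0.0478]
plates 0.013 [ 0.4849 -0.2734] [ 0.4851 -0.3213] | [ 0.4826 -0.3288] [ 0.4828 -0.2766]
pivot 0.01 [ 0.3984 -0.2965] | [ 0.3954 -0.2942]
jawtips 0.009 [ 0.5645 -0.2762] [ 0.5582 -0.3246] | [ 0.5547 -0.3265] [ 0.5622 -0.2799]
stand2tip 0.188 [ 0.1713 -0.2675] |
jar 0.07 [0.674  0.2342] | [0.6701 0.2318]
cal 0.0 [ 0.5364 -0.0157] [0.5362 0.0424] [ 0.3391 -0.012 ] | [ 0.3396 -0.015 ]
```

```bash
cat > ov.py <<'E'
from h import *
def ov(T,S,items,name,f=5,w=52,h=50):
    rows=[]
    for p in(T,S):
        r=[]
        for (M,x,y,yaw,z,c) in items:
            off=np.round(proj(p,local(x,y,yaw,[c],z))[0])-[w//2,h//2];o=off.astype(int)
            o=np.clip(o,0,[512-w,384-h]);off=o.astype(float)
            im=cv2.resize(p["img"][o[1]:o[1]+h,o[0]:o[0]+w,::-1],None,fx=f,fy=f,interpolation=cv2.INTER_CUBIC)
            for m,col in M:
                for A,B in m:
                    q=local(x,y,yaw,[A,B],z);line(im,p,q[0],q[1],off,f,col)
            r.append(im)
        rows.append(np.hstack(r))
    cv2.imwrite(name,np.clip(np.vstack(rows)*1.,0,255).astype(np.uint8))
E
cat > fit.py <<'E'
from ov import *
from scipy.optimize import minimize
# refine cover by matching gradient edges
E
python3 - <<'E'
from ov import *
from station import cams
T=cams.snapshot("top");S=cams.snapshot("side")
for p in(T,S): p["img"]=cv2.convertScaleAbs(p["img"],alpha=1.6)
g=(0,255,0)
ov(T,S,[([(COVER,g)],.494,.246,0,.006,(0,0,.04)),([(STAND,g)],.697,-.019,.28,0,(-.03,0,.08)),([(TONGS,g)],.484,-.299,-.034,.013,(0,0,0))],"pics/ov1.png",f=4.5 and 5,w=52,h=58)
E
```

```text
(no output)
```

View pics/ov1.png

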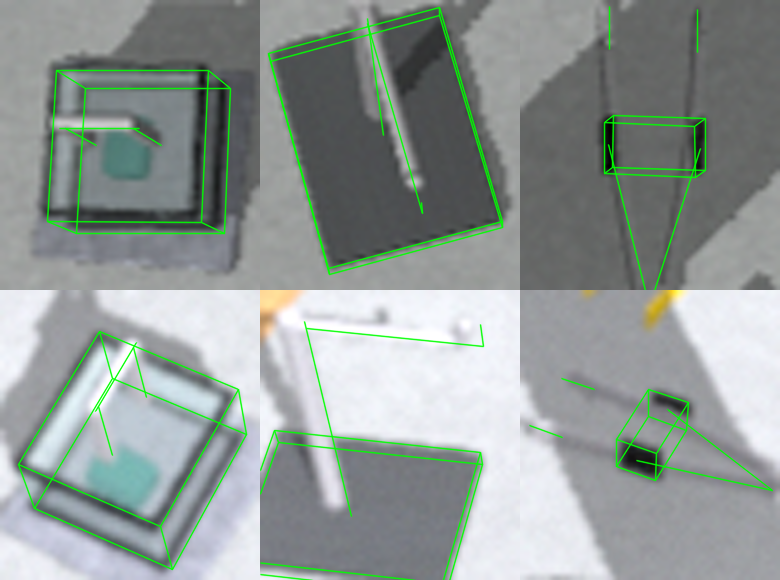

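```bash
cat > go.py <<'E'
import sys,numpy as np
from station import manip
# usage: go.py x y z yaw : shift+turn to target in tool axes/units
s=manip.state();p=s["tool_pos"];r,_,y=s["eef_rot"]
a=list(map(float,sys.argv[1:]))
for i in range(0,len(a),4):
    d=np.array(a[i:i+3])-p;X=np.array([np.cos(y),np.sin(y)]);Y=np.array([np.sin(y),-np.cos(y)])
    t=(a[i+3]-y+np.pi)%(2*np.pi)-np.pi
    print((np.array([d[:2]@X,d[:2]@Y,-d[2]])/.025).round(2),round(-t/np.radians(6),2))
E
python3 go.py .50 -.20 .27 -1.571 
```

```text
[ -8.94 -16.32  -1.55] 3.16
```

```bash
python3 -m inch '[-0.6,-1.1,-0.8,0.3,-1.7,-3.1,-1.2,0.8,-2.8,-5.1,-1.55,1.5,-3.9,-7.1,-1.55,2.2,-5.0,-9.1,-1.55,3.0]' 85; python3 go.py .50 -.20 .27 -1.571 .495 .248 .2 -1.571
```

```text
time: 2.02
tool_pos: [0.3624, -0.3505, 0.2705]
eef_rot: [-3.141, -0.001, -1.557]
ft_force: [0.2, -1.3, -0.0]
opening: 0.992
[-5.94 -5.59  0.02] 0.13
[-23.86  -5.63   2.82] 0.13
```

```bash
python3 -m inch '[-2.2,-1.0,0,0.1,-4.5,-2.0,0,0.1,-6.8,-3.0,0,0.1,-9.2,-3.8,0,0.1,-11.6,-4.5,0,0.1]'; python3 -m inch '[-2.4,-0.3,0,0,-4.8,-0.6,0,0,-7.2,-0.8,0.4,0,-9.6,-1.0,0.8,0,-11.3,-1.1,1.5,0]'; python3 go.py  .495 .248 .2 -1.571
python3 - <<'E'
from ov import *
from station import cams
T=cams.snapshot("top");S=cams.snapshot("side")
for p in(T,S): p["img"]=cv2.convertScaleAbs(p["img"],alpha=1.6)
g=(0,255,0)
ov(T,S,[([(COVER,g)],.495,.248,0,.006,(0,0,.07)),([(STAND[12:],g)],.7045,-.0165,.275,0,(-.03,0,.12))],"pics/ov2.png",f=5,w=80,h=58)
E
```

```text
time: 2.65
tool_pos: [0.4693, -0.0591, 0.2704]
eef_rot: [-3.14, -0.0, -1.565]
ft_force: [1.8, -0.0, -0.1]
opening: 0.995
time: 3.28
tool_pos: [0.495, 0.2246, 0.2329]
eef_rot: [-3.139, 0.001, -1.563]
ft_force: [0.8, 0.1, 0.1]
opening: 0.995
[-0.94 -0.01  1.32] 0.08
```

View pics/ov2.png

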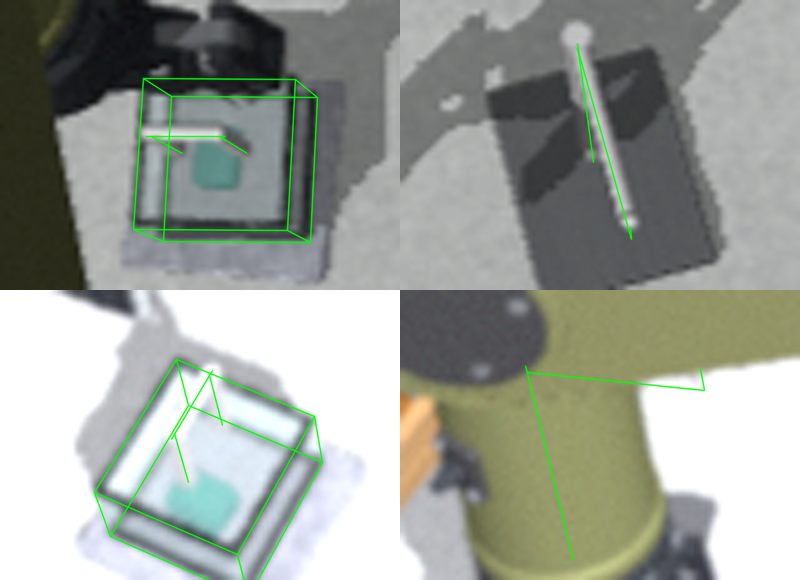

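```bash
python3 -m inch '[-0.5,-0.08,0.7,0.08,-0.94,-0.08,1.4,0.08,-0.94,-0.08,2.9,0.08,-0.94,-0.08,4.4,0.08,-0.94,-0.08,5.5,0.08]'; python3 -m inch '[0,0,0.6,0,0,0,1.13,0,0,0,1.13,0,0,0,1.13,0]'; python3 go.py  .497 .248 .067 -1.571
python3 - <<'E'
from h import *
from station import cams
ims=[]
for n in("top","side"):
    p=cams.snapshot(n);u=proj(p,[.497,.248,.08])[0].astype(int)-[30,35];u=np.maximum(u,0)
    ims.append(cv2.resize(cv2.convertScaleAbs(p["img"],alpha=1.6)[u[1]:u[1]+70,u[0]:u[0]+65,::-1],None,fx=6,fy=6,interpolation=cv2.INTER_CUBIC))
cv2.imwrite("pics/grip.png",np.hstack(ims))
E
```

```text
time: 4.0
tool_pos: [0.4953, 0.2441, 0.0927]
eef_rot: [3.139, -0.001, -1.575]
ft_force: [-0.3, 0.6, 1.0]
opening: 0.999
time: 4.5
tool_pos: [0.497, 0.2455, 0.0676]
eef_rot: [-3.14, 0.001, -1.573]
ft_force: [0.0, -0.3, 0.0]
opening: 0.999
[-0.1  -0.    0.02] -0.02
```

View pics/grip.png

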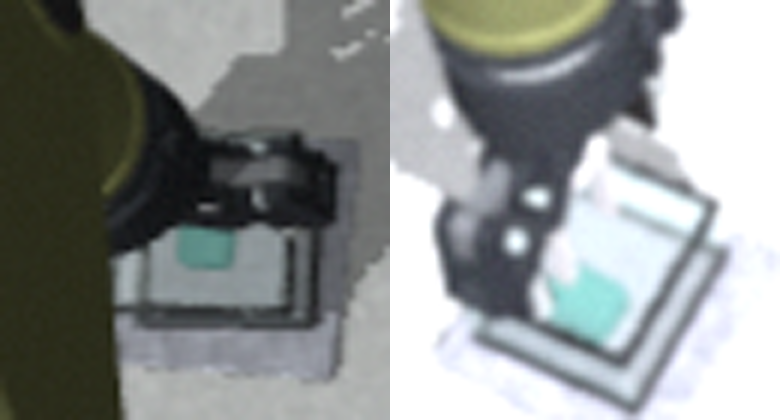

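```bash
python3 -m inch '[-0.1,0,0,0,-0.1,0,0,0,-0.1,0,0,0,-0.1,0,0,0,-0.1,0,0,0]' 20;python3 -m inch '[0,0,0,0,0,0,0,0,0,0,-0.2,0,0,0,-0.6,0,0,0,-1,0]'
```

```text
time: 5.22
tool_pos: [0.4965, 0.248, 0.0673]
eef_rot: [-3.141, 0.001, -1.573]
ft_force: [-0.8, 2.8, 4.4]
opening: 0.454
time: 5.85
tool_pos: [0.4962, 0.2475, 0.0922]
eef_rot: [3.141, -0.0, -1.573]
ft_force: [-0.1, -0.1, -1.7]
opening: 0.457
```

```bash
python3 -m inch '[0,0,-0.8,0,0,0,-1.6,0,0,0,-2.4,0,0,0,-2.76,0,0,0,-2.76,0]'; python3 go.py  .577 -.0527 .161 -1.296
```

```text
time: 6.48
tool_pos: [0.4967, 0.2478, 0.1616]
eef_rot: [-3.14, 0.001, -1.573]
ft_force: [-1.3, 0.2, -2.3]
opening: 0.457
[12.01 -3.24  0.02] -2.65
```

```bash
python3 -m inch '[1,-0.3,0,-0.3,2.4,-0.65,0,-0.6,3.8,-1,0,-1,5.2,-1.4,0,-1.4,6.6,-1.8,0,-1.8]';python3 -m inch '[1.2,-0.6,0,-0.3,2.4,-1.2,0,-0.6,3.6,-1.8,0,-0.8,4.6,-2.3,0,-0.8,4.6,-2.3,0,-0.8]'; python3 go.py  .577 -.0527 .161 -1.296
```

```text
time: 7.1
tool_pos: [0.5404, 0.0814, 0.1597]
eef_rot: [3.14, 0.0, -1.383]
ft_force: [0.5, 0.2, -1.3]
opening: 0.46
time: 7.72
tool_pos: [0.6083, -0.0074, 0.1602]
eef_rot: [3.127, 0.028, -1.304]
ft_force: [-21.0, 34.2, 21.1]
opening: 0.456
[ 1.42  1.69 -0.03] -0.08
```

```bash
python3 -m inch '[-0.8,1,0,0,-1.7,2.2,0,0,-1.7,2.8,0,0,-1.7,2.8,0,0]'; python3 go.py  .577 -.0527 .161 -1.296
python3 - <<'E'
from ov import *
from station import cams
T=cams.snapshot("top");S=cams.snapshot("side")
ims=[]
for p in(T,S):
    u=proj(p,[.58,0,.12])[0].astype(int)-[50,60];u=np.maximum(u,0)
    ims.append(cv2.resize(cv2.convertScaleAbs(p["img"],alpha=1.5)[u[1]:u[1]+140,u[0]:u[0]+95,::-1],None,fx=4.2,fy=4.2,interpolation=cv2.INTER_CUBIC)); print(u)
cv2.imwrite("pics/bump.png",np.hstack(ims))
E
```

```text
time: 8.22
tool_pos: [0.5391, 0.002, 0.1604]
eef_rot: [3.141, -0.0, -1.301]
ft_force: [0.1, 0.4, -1.5]
opening: 0.453
[ 2.51 -0.88 -0.02] -0.05
[181 108]
[158 143]
```

View pics/bump.png

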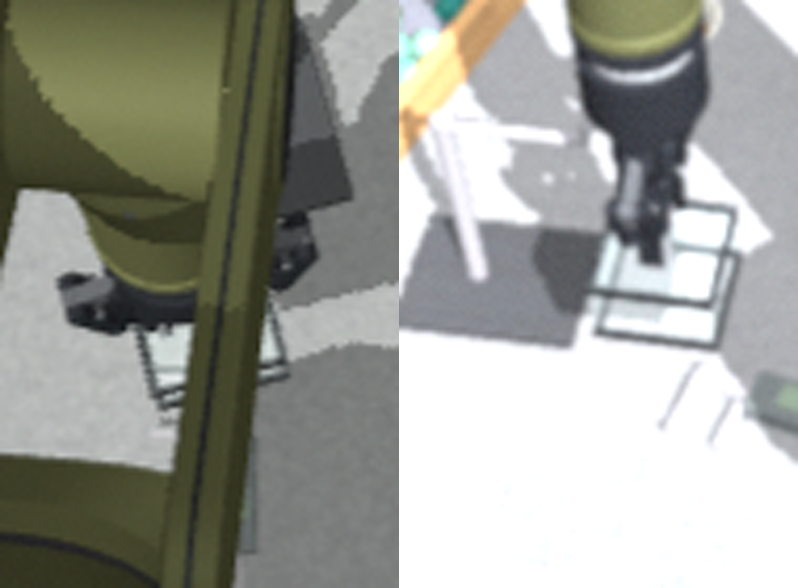

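```bash
python3 -m inch '[0.8,-0.25,0,0,1.7,-0.6,0,0,2.51,-0.88,0,0,2.51,-0.88,0,0,2.51,-0.88,0,0]'; python3 go.py  .6493 -.0323 .161 -1.296
python3 - <<'E'
from ov import *
from station import cams,manip
T=cams.snapshot("top");S=cams.snapshot("side")
s=manip.state();x,y,z=s["tool_pos"];yaw=s["eef_rot"][2]+np.pi/2
ims=[]
for p in(T,S):
    u=proj(p,[.62,-.03,.12])[0].astype(int)-[55,42];u=np.maximum(u,0);f=5
    im=cv2.resize(cv2.convertScaleAbs(p["img"],alpha=1.3)[u[1]:u[1]+100,u[0]:u[0]+80,::-1],None,fx=f,fy=f,interpolation=cv2.INTER_CUBIC)
    for M,a in((COVER,(x,y,yaw,z-.061)),(STAND[12:],(.707,-.016,.275,0))):
        for A,B in M:
            q=local(*a[:3],[A,B],a[3]);line(im,p,q[0],q[1],u.astype(float),f,(0,255,0))
    ims.append(im)
cv2.imwrite("pics/pre.png",np.hstack(ims))
E
```

```text
time: 8.95
tool_pos: [0.5775, -0.0524, 0.1604]
eef_rot: [3.14, 0.001, -1.302]
ft_force: [-0.3, 0.6, -1.4]
opening: 0.453
[-0.01 -2.98 -0.02] -0.05
```

View pics/pre.png

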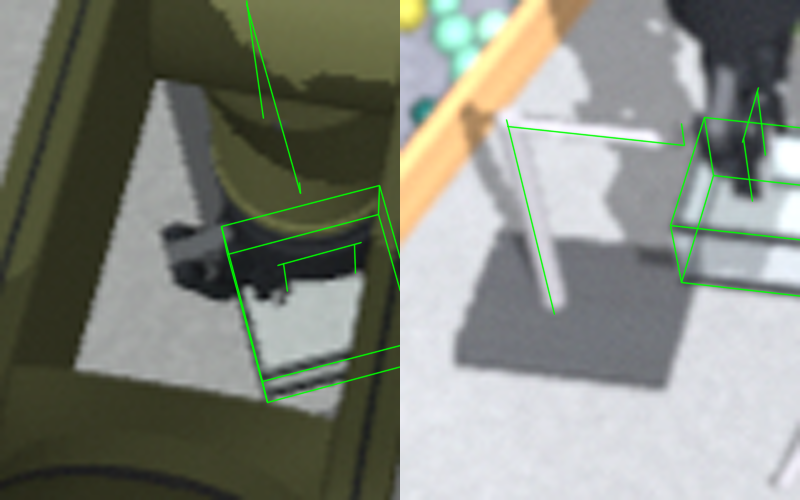

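```bash
python3 -m inch '[0,-0.4,0,0,0,-0.8,0,0,0,-1.2,0,0,0,-1.6,0,0,0,-1.6,0,0]';  python3 go.py  .6493 -.0323 .161 -1.296
```

```text
time: 9.68
tool_pos: [0.6175, -0.0411, 0.1607]
eef_rot: [-3.141, -0.0, -1.3]
ft_force: [-0.6, 0.5, -1.2]
opening: 0.455
[ 0.   -1.32 -0.01] -0.04
```

```bash
python3 -m inch '[0,-0.4,0,0,0,-0.8,0,0,0,-1.2,0,0,0,-1.3,0,0,0,-1.3,0,0]'; python3 -m inch '[0,0,0.2,0,0,0,0.4,0,0,0,0.55,0,0,0,0.7,0,0,0,0.7,0]'
```

```text
time: 10.3
tool_pos: [0.6478, -0.0327, 0.1607]
eef_rot: [3.141, 0.0, -1.301]
ft_force: [0.9, 0.0, -1.0]
opening: 0.456
time: 10.92
tool_pos: [0.6474, -0.0328, 0.1428]
eef_rot: [3.141, 0.0, -1.301]
ft_force: [-0.3, -0.2, -1.5]
opening: 0.455
```

```bash
python3 - <<'E'
from ov import *
from station import cams,manip
S=cams.snapshot("side");p=S
s=manip.state();print(s["ft_force"]);x,y,z=s["tool_pos"];yaw=s["eef_rot"][2]+np.pi/2
u=proj(p,[.65,-.03,.12])[0].astype(int)-[50,45];f=7
im=cv2.resize(cv2.convertScaleAbs(p["img"],alpha=1.0)[u[1]:u[1]+80,u[0]:u[0]+100,::-1],None,fx=f,fy=f,interpolation=cv2.INTER_CUBIC)
cv2.imwrite("pics/ins.png",im)
E
```

```text
[-0.53112965  0.48803709 -0.92579768]
```

View pics/ins.png

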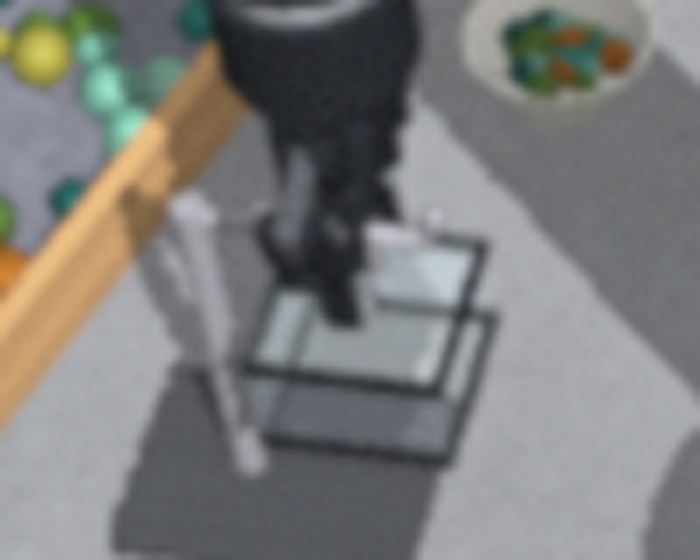

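```bash
python3 -m inch '[0,0,0.08,0,0,0,0.16,0,0,0,0.16,0]'; python3 -m inch '[0,0,0.08,0,0,0,0.08,0]'
```

```text
time: 11.35
tool_pos: [0.6476, -0.0327, 0.1391]
eef_rot: [3.141, 0.0, -1.301]
ft_force: [-0.5, 0.1, -1.6]
opening: 0.457
time: 11.6
tool_pos: [0.6478, -0.0328, 0.1372]
eef_rot: [-3.142, -0.0, -1.301]
ft_force: [0.5, -0.4, -1.1]
opening: 0.454
```

```bash
python3 -m inch '[0,0,0.08,0,0,0,0.08,0]'; python3 -m inch '[0,0,0.06,0,0,0,0.06,0]';
```

```text
time: 11.85
tool_pos: [0.6479, -0.0328, 0.1366]
eef_rot: [-3.141, -0.0, -1.301]
ft_force: [-1.9, 0.5, 5.3]
opening: 0.456
time: 12.1
tool_pos: [0.6481, -0.0328, 0.1364]
eef_rot: [-3.14, -0.001, -1.301]
ft_force: [-3.6, 0.6, 11.6]
opening: 0.458
```

```bash
python3 -m inch '[0,0,-0.06,0,0,0,-0.06,0]'; python3 -m inch '[0,0,0,0,0,0,0,0]' 46;python3 -m inch '[0,0,0,0,0,0,0,0,0,0,0,0,0,0,0,0]' 80; python3 - <<'E'
from ov import *
from station import cams,manip
S=cams.snapshot("side");p=S
s=manip.state();print(s["ft_force"])
u=proj(p,[.65,-.03,.12])[0].astype(int)-[50,45];f=7
im=cv2.resize(p["img"][u[1]:u[1]+80,u[0]:u[0]+100,::-1],None,fx=f,fy=f,interpolation=cv2.INTER_CUBIC)
cv2.imwrite("pics/rel.png",im)
E
```

```text
time: 12.35
tool_pos: [0.648, -0.0328, 0.1366]
eef_rot: [-3.14, -0.0, -1.301]
ft_force: [-3.1, 0.5, 7.3]
opening: 0.458
time: 12.6
tool_pos: [0.6477, -0.0328, 0.1348]
eef_rot: [3.141, 0.0, -1.301]
ft_force: [0.2, -0.5, -0.8]
opening: 0.539
time: 13.1
tool_pos: [0.6477, -0.0328, 0.1353]
eef_rot: [3.142, 0.0, -1.301]
ft_force: [0.7, 0.7, 0.9]
opening: 0.937
[ 0.42452436 -0.54498026 -0.45987193]
```

View pics/rel.png

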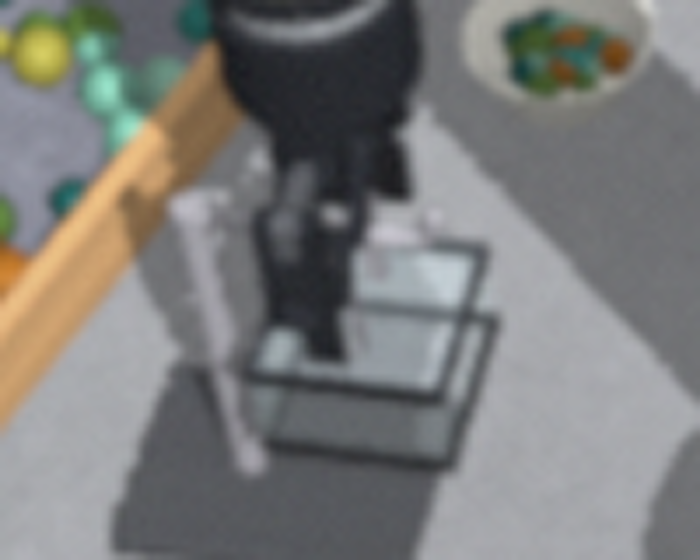

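```bash
python3 -m inch '[0,0,-0.5,0,0,0,-1.5,0,0,0,-2.7,0,0,0,-4,0,0,0,-5,0]'; python3 go.py .55 -.2 .22 -1.605 .484 -.299 .12 -1.605
python3 - <<'E'
from station import cams,nets
from h import *
T=cams.snapshot("top");S=cams.snapshot("side")
for p,n in((T,"t"),(S,"s")):
    for l in("tongs_grip","tongs_left","tongs_right","stone","cover"):
        for d in nets.masks_of(p,l)[:3]:
            ys,xs=np.nonzero(d["mask"]);print(n,l,round(d["confidence"],2),d["extent"],back(p,(xs.mean(),ys.mean()),.013).round(3))
E
```

```text
time: 13.78
tool_pos: [0.6483, -0.0328, 0.2631]
eef_rot: [-3.139, -0.001, -1.301]
ft_force: [0.6, -0.0, -0.3]
opening: 0.935
[5.4  5.57 1.72] 2.91
[8.51 9.17 5.72] 2.91
t tongs_grip 0.76 [382.5, 178.2, 442.4, 203.6] [ 0.541 -0.495  0.013]
t tongs_grip 0.67 [335.3, 188.7, 354.1, 248.6] [ 0.463 -0.297  0.013]
t tongs_left 0.69 [328.9, 189.3, 341.4, 237.8] [ 0.474 -0.277  0.013]
t tongs_left 0.42 [382.3, 194.8, 440.0, 203.6] [ 0.522 -0.466  0.013]
t tongs_right 0.69 [345.5, 189.7, 357.3, 239.1] [ 0.482 -0.317  0.013]
t tongs_right 0.44 [383.2, 179.4, 435.7, 197.0] [ 0.555 -0.497  0.013]
t stone 0.44 [133.6, 203.2, 139.8, 204.8] [0.509 0.265 0.013]
t cover 0.53 [225.1, 126.4, 264.4, 158.1] [ 0.689 -0.023  0.013]
s tongs_grip 0.67 [259.0, 154.5, 310.4, 180.9] [ 0.473 -0.297  0.013]
s tongs_grip 0.6 [267.9, 111.2, 304.2, 141.4] [ 0.539 -0.504  0.013]
s tongs_left 0.72 [261.1, 166.5, 309.1, 178.3] [ 0.478 -0.279  0.013]
s tongs_left 0.6 [282.0, 120.9, 300.3, 142.8] [ 0.518 -0.456  0.013]
s tongs_right 0.72 [264.1, 150.8, 304.1, 170.8] [ 0.492 -0.32   0.013]
s tongs_right 0.6 [267.2, 115.4, 299.6, 139.5] [ 0.557 -0.478  0.013]
s stone 0.73 [259.2, 153.5, 310.8, 176.4] [ 0.467 -0.296  0.013]
s stone 0.72 [186.1, 305.8, 199.9, 316.3] [0.5   0.255 0.013]
s stone 0.49 [171.6, 288.7, 226.9, 344.5] [0.485 0.255 0.013]
s cover 0.66 [173.9, 165.8, 213.0, 207.6] [ 0.695 -0.096  0.013]
```

```bash
cat > stone.py <<'E'
from station import cams
from h import *
def stone(p,z,r=.03,c=(.497,.257)):
    u=proj(p,[c[0],c[1],z])[0].astype(int);h=cv2.cvtColor(p["img"],cv2.COLOR_RGB2HSV)
    m=((h[...,0]>75)&(h[...,0]<105)&(h[...,1]>80)).astype(np.uint8);k=np.zeros_like(m);k[u[1]-16:u[1]+17,u[0]-16:u[0]+17]=1
    ys,xs=np.nonzero(m*k);P=np.array([back(p,(a,b),z)[:2] for a,b in zip(xs,ys)],np.float32)
    rr=cv2.minAreaRect(P);w,v=np.linalg.eigh(np.cov(P.T));a=v[:,1]
    return len(xs),P.mean(0).round(4),np.round(rr[0],4),np.round(rr[1],4),round(rr[2],1),'pca',np.degrees(np.arctan2(a[1],a[0])).round(1)
def dark(p,c=(.484,-.299)):
    u=proj(p,[c[0],c[1],.013])[0].astype(int);g=p["img"].max(2);k=np.zeros_like(g);k[u[1]-16:u[1]+17,u[0]-18:u[0]+19]=1
    n,l,st,ce=cv2.connectedComponentsWithStats(((g<28)*k).astype(np.uint8))
    return [(st[i,4],back(p,ce[i],.013).round(4)[:2]) for i in range(1,n) if st[i,4]>4]
E
python3 - <<'E'
from stone import *
from ov import ov
T=cams.snapshot("top");S=cams.snapshot("side")
for p in(T,S):
    print(stone(p,.022)); print(dark(p))
    p["img"]=cv2.convertScaleAbs(p["img"],alpha=1.5)
g=(0,255,0)
ov(T,S,[([(STONE,g)],.497,.256,0,.006,(0,0,0)),([(TONGS,g)],.484,-.299,-.034,.013,(0,0,0)),([(COVER,g)],.6493,-.0323,.275,.076,(0,0,.05))],"pics/ov3.png",f=6,w=44,h=46)
E
```

```text
(44, array([0.5066, 0.2601], dtype=float32), array([0.5058, 0.2598]), array([0.0193, 0.0162]), 3.2, 'pca', np.float64(150.7))
[(np.int32(19), array([ 0.4856, -0.2748]))]
(127, array([0.4968, 0.2575], dtype=float32), array([0.4971, 0.2574]), array([0.0253, 0.0353]), 86.8, 'pca', np.float64(162.9))
[(np.int32(7), array([ 0.483 , -0.2748]))]
```

View pics/ov3.png

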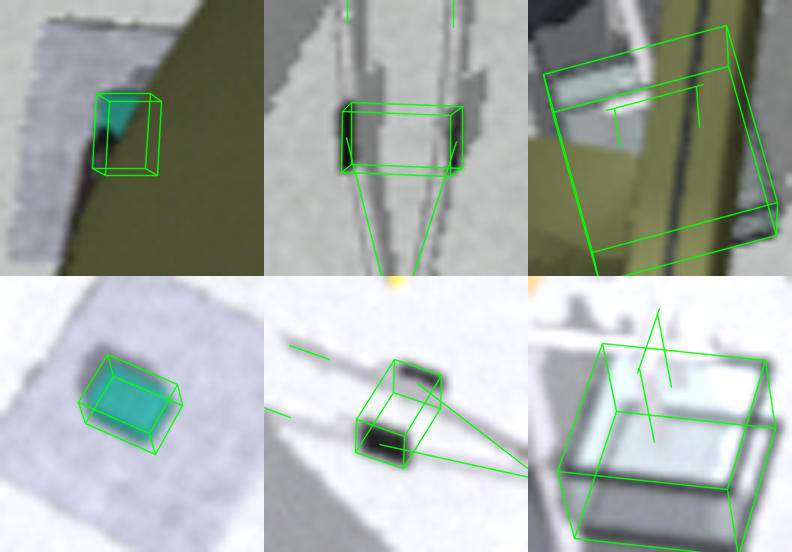

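```bash
python3 -m inch '[1.4,1.5,0.3,0.5,2.9,3.0,0.8,1,4.4,4.6,1.4,1.5,5.8,6.2,2,2,7.2,7.8,2.6,2.9]'; python3 go.py .484 -.299 .12 -1.605  .484 -.299 .003 -1.605
```

```text
time: 15.1
tool_pos: [0.507, -0.2596, 0.195]
eef_rot: [-3.141, -0.0, -1.607]
ft_force: [-0.5, -0.9, -0.1]
opening: 0.937
[1.61 0.86 3.  ] -0.02
[1.61 0.86 7.68] -0.02
```

Now measure the stone while the top view is clear, then go down.

```bash
python3 -m inch '[0.8,0.43,0.5,0,1.6,0.86,1.5,0,1.6,0.86,2.5,0,1.6,0.86,3,0,1.6,0.86,3,0]'; python3 - <<'E'
from stone import *
T=cams.snapshot("top");S=cams.snapshot("side")
for p in(T,S): print([stone(p,z) for z in(.016,.022)])
E
python3 go.py .484 -.299 .003 -1.605
```

```text
time: 15.72
tool_pos: [0.4846, -0.297, 0.1196]
eef_rot: [3.14, 0.001, -1.604]
ft_force: [1.0, -1.1, -0.1]
opening: 0.936
[(115, array([0.4998, 0.2578], dtype=float32), array([0.4999, 0.2574]), array([0.0329, 0.0248]), 0.3, 'pca', np.float64(179.3)), (115, array([0.4989, 0.256 ], dtype=float32), array([0.4989, 0.2557]), array([0.0327, 0.0247]), 0.3, 'pca', np.float64(179.3))]
[(127, array([0.4989, 0.2554], dtype=float32), array([0.4992, 0.2552]), array([0.0255, 0.0355]), 86.8, 'pca', np.float64(165.7)), (127, array([0.4968, 0.2576], dtype=float32), array([0.4971, 0.2574]), array([0.0253, 0.0353]), 86.8, 'pca', np.float64(165.7))]
[0.06 0.07 4.72] 0.01
```

```bash
python3 -m inch '[0,0,1,0,0.05,0.05,2.2,0,0.05,0.05,3.4,0,0.05,0.05,4.2,0,0.05,0.05,4.7,0]'; python3 -m inch '[0,0,0,0,0,0,0,0,0,0,0,0]' 44;  python3 -m inch '[0,0,0,0,0,0,0,0]' 44
```

```text
time: 16.45
tool_pos: [0.4845, -0.2988, 0.0028]
eef_rot: [-3.141, -0.001, -1.604]
ft_force: [1.0, -0.5, 0.7]
opening: 0.933
time: 16.82
tool_pos: [0.4851, -0.2996, 0.0043]
eef_rot: [-3.139, -0.002, -1.605]
ft_force: [1.3, -0.1, 3.6]
opening: 0.513
time: 17.08
tool_pos: [0.4851, -0.2996, 0.0043]
eef_rot: [-3.138, -0.002, -1.605]
ft_force: [1.3, 1.0, 6.6]
opening: 0.517
```

```bash
python3 -m inch '[0,0,-0.1,0,0,0,-0.4,0,0,0,-1,0,0,0,-2,0,0,0,-3,0]'; python3 -m inch '[0,0,-0.8,0,0,0,-1.4,0,0,0,-1.4,0]'; python3 - <<'E'
from ov import *
from station import cams,manip
s=manip.state();x,y,z=s["tool_pos"];yaw=s["eef_rot"][2]+np.pi/2;print(s["tool_pos"],s["ft_force"])
T=cams.snapshot("top");S=cams.snapshot("side")
for p in(T,S): p["img"]=cv2.convertScaleAbs(p["img"],alpha=1.3)
ov(T,S,[([(TONGS,(0,255,0))],x,y,yaw,z+.01,(.02,0,0))],"pics/tg.png",f=5,w=110,h=58)
E
```

```text
time: 17.7
tool_pos: [0.4836, -0.2987, 0.0792]
eef_rot: [3.142, -0.0, -1.604]
ft_force: [0.7, 0.9, -0.8]
opening: 0.514
time: 18.08
tool_pos: [0.4845, -0.2993, 0.1144]
eef_rot: [-3.139, -0.002, -1.604]
ft_force: [0.6, -0.0, -0.9]
opening: 0.515
[ 0.48449058 -0.29928406  0.11442288] [ 0.57659121 -0.04450888 -0.92827767]
```

View pics/tg.png

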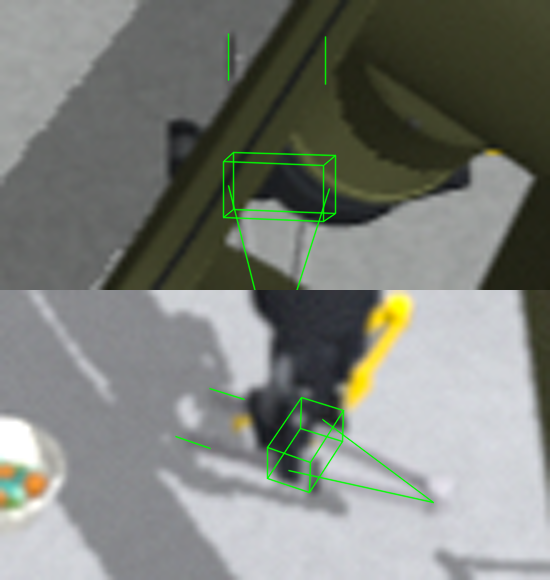

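```bash
python3 go.py .435 .2573 .15 -1.59; python3 -m inch '[-0.8,0,-0.6,0,-2.2,0,-1.2,0,-4,0,-1.4,0,-6,0,-1.4,0,-8,0,-1.4,0]'; python3 -m inch '[-2,0.2,0,-0.1,-4,0.4,0,-0.1,-6,0.6,0,-0.1,-8,0.8,0,-0.1,-10,1,0,-0.1]'; python3 go.py .435 .2573 .15 -1.59
```

```text
[-22.15   2.68  -1.5 ] -0.14
time: 18.8
tool_pos: [0.4897, -0.0962, 0.148]
eef_rot: [3.141, 0.001, -1.605]
ft_force: [0.6, 1.0, -1.6]
opening: 0.518
time: 19.42
tool_pos: [0.4724, 0.1542, 0.1479]
eef_rot: [3.141, 0.0, -1.593]
ft_force: [1.0, 0.1, 0.4]
opening: 0.513
[-4.09  1.59 -0.08] -0.03
```

```bash
python3 -m inch '[-1.2,0.5,0,0,-2.6,1,0,0,-3.8,1.5,0.5,0,-4.1,1.59,1.5,0,-4.1,1.59,2.8,0]'; python3 -m inch '[0,0,0,0,0,0,0,0]'; python3 go.py .435 .2573 .06 -1.59; python3 - <<'E'
from ov import *
from station import cams,manip,nets
s=manip.state();x,y,z=s["tool_pos"];yaw=s["eef_rot"][2]+np.pi/2;print(s["tool_pos"],s["ft_force"])
T=cams.snapshot("top");S=cams.snapshot("side")
ims=[]
for p in(T,S):
    u=proj(p,[.48,.257,.05])[0].astype(int)-[32,42];f=6
    im=cv2.resize(cv2.convertScaleAbs(p["img"],alpha=1.25)[u[1]:u[1]+84,u[0]:u[0]+66,::-1],None,fx=f,fy=f,interpolation=cv2.INTER_CUBIC)
    for M,a in((TONGS,(x-.001,y,yaw,z-.0043+.013)),(STONE,(.499,.256,-.02,.006))):
        for A,B in M:
            q=local(*a[:3],[A,B],a[3]);line(im,p,q[0],q[1],u.astype(float),f,(0,0,255))
    ims.append(im);print(u)
cv2.imwrite("pics/st.png",np.hstack(ims))
E
```

```text
time: 20.05
tool_pos: [0.4356, 0.2571, 0.0779]
eef_rot: [-3.14, 0.001, -1.592]
ft_force: [0.3, 0.6, -0.8]
opening: 0.516
time: 20.3
tool_pos: [0.4364, 0.2557, 0.0785]
eef_rot: [-3.141, 0.0, -1.594]
ft_force: [-0.3, 0.2, 0.1]
opening: 0.519
[-0.06  0.06  0.74] -0.04
[0.43638768 0.25565545 0.07850469] [-0.33608941  0.17686295  0.11384939]
[102 170]
[165 265]
```

View pics/st.png

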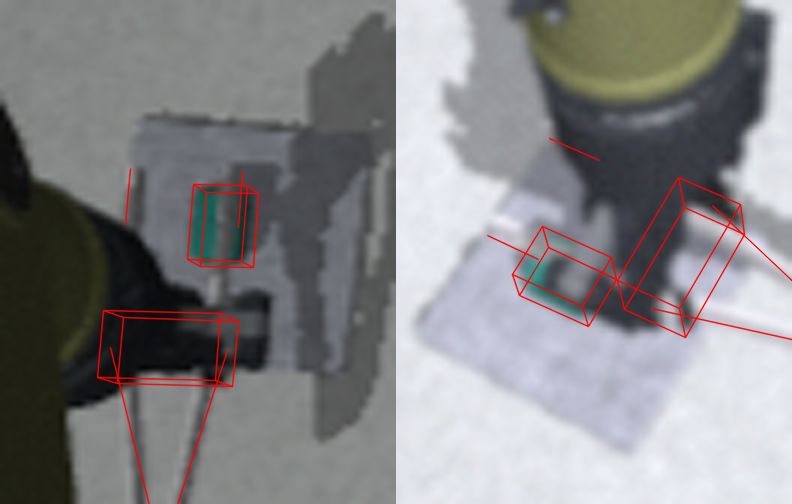

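```bash
python3 -m inch '[0,0,0.6,0,0,0,1.2,0,0,0,1.7,0,0,0,1.9,0,0,0,1.9,0]'; python3 -m inch '[0,0,0.2,0,0,0,0.35,0,0,0,0.5,0,0,0,0.5,0]'; python3 - <<'E'
from stone import *
T=cams.snapshot("top");S=cams.snapshot("side")
for p in(T,S): print(stone(p,.02))
E
```

```text
time: 21.02
tool_pos: [0.4365, 0.2552, 0.0303]
eef_rot: [3.141, -0.0, -1.594]
ft_force: [-0.0, -0.4, -1.1]
opening: 0.517
time: 21.52
tool_pos: [0.4362, 0.2551, 0.0175]
eef_rot: [3.141, -0.0, -1.594]
ft_force: [0.8, 0.2, -1.1]
opening: 0.512
(111, array([0.4991, 0.2562], dtype=float32), array([0.4992, 0.256 ]), array([0.0328, 0.0243]), 0.2, 'pca', np.float64(177.4))
(103, array([0.4973, 0.2548], dtype=float32), array([0.4973, 0.2539]), array([0.0219, 0.0346]), 87.1, 'pca', np.float64(177.1))
```

```bash
python3 -m inch '[0,0,0.08,0,0,0,0.08,0]' 40; python3 -m inch '[0,0,0,0,0,0,0,0,0,0,0,0]' 36;python3 -m inch '[0,0,0,0,0,0,0,0,0,0,0,0,0,0,0,0]' 31; python3 - <<'E'
from stone import *
T=cams.snapshot("top");S=cams.snapshot("side")
for p in(T,S): print(stone(p,.02))
E
```

```text
time: 21.88
tool_pos: [0.4365, 0.2553, 0.0158]
eef_rot: [3.142, -0.0, -1.594]
ft_force: [-0.4, -0.0, -1.6]
opening: 0.474
time: 22.25
tool_pos: [0.4365, 0.2553, 0.0159]
eef_rot: [-3.142, 0.0, -1.594]
ft_force: [-0.2, -0.1, 0.6]
opening: 0.427
time: 22.75
tool_pos: [0.4364, 0.2552, 0.0159]
eef_rot: [3.142, -0.0, -1.594]
ft_force: [-0.8, -0.2, 2.1]
opening: 0.415
(99, array([0.4987, 0.2556], dtype=float32), array([0.4992, 0.2605]), array([0.0328, 0.0296]), 0.3, 'pca', np.float64(179.8))
(91, array([0.497, 0.251], dtype=float32), array([0.4971, 0.2504]), array([0.0197, 0.0346]), 87.0, 'pca', np.float64(173.3))
```

```bash
python3 -m inch '[0,0,-0.1,0,0,0,-0.3,0,0,0,-0.6,0,0,0,-1,0,0,0,-1.4,0]' 20; python3 -m inch '[0,0,-0.5,0,0,0,-1.1,0,0,0,-1.7,0,0,0,-1.9,0,0,0,-1.9,0]'; python3 - <<'E'
from stone import *
from station import manip
S=cams.snapshot("side");T=cams.snapshot("top")
z=manip.state()["tool_pos"][2]
for p in(T,S):
  for q in (z+.002,.02): 
    try: print(stone(p,q))
    except Exception as e: print(e)
E
```

```text
time: 23.48
tool_pos: [0.4366, 0.2553, 0.0517]
eef_rot: [-3.141, 0.0, -1.594]
ft_force: [1.4, 0.6, -0.4]
opening: 0.414
time: 24.1
tool_pos: [0.4367, 0.2554, 0.0988]
eef_rot: [-3.141, 0.0, -1.594]
ft_force: [-0.2, 0.3, -1.3]
opening: 0.411
(105, array([0.4983, 0.2563], dtype=float32), array([0.4911, 0.2565]), array([0.0209, 0.0468]), 87.2, 'pca', np.float64(179.7))
(105, array([0.5123, 0.2812], dtype=float32), array([0.5045, 0.2815]), array([0.0225, 0.0503]), 87.2, 'pca', np.float64(179.7))
(93, array([0.498 , 0.2505], dtype=float32), array([0.4984, 0.251 ]), array([0.0321, 0.0209]), 4.4, 'pca', np.float64(170.1))
(44, array([0.5228, 0.223 ], dtype=float32), array([0.5253, 0.2266]), array([0.0295, 0.0142]), 23.9, 'pca', np.float64(-172.7))
```

```bash
python3 -m inch '[0,0,-0.4,0,0,0,-1,0,0,0,-1.6,0,0,0,-2,0,0,0,-2,0]'; python3 -m inch '[0,0,0,0,0,0,0,0,0,0,0,0,0,0,0,0,0,0,0,0]'; python3 - <<'E'
from stone import *
from station import manip,nets
S=cams.snapshot("side");T=cams.snapshot("top")
z=manip.state()["tool_pos"][2]
for p in(T,S):
    print(stone(p,z+.002))
    for l in("cover","bowl","jar","calipers"):
        d=nets.masks_of(p,l); print(l,[(round(e["confidence"],2),np.round(e["extent"])) for e in d[:2]])
E
```

```text
time: 24.82
tool_pos: [0.4373, 0.2557, 0.1497]
eef_rot: [-3.139, 0.001, -1.594]
ft_force: [-0.1, 0.3, -0.0]
opening: 0.412
time: 25.45
tool_pos: [0.4364, 0.2552, 0.1481]
eef_rot: [3.141, -0.0, -1.594]
ft_force: [-0.5, -0.1, -1.9]
opening: 0.417
(121, array([0.4981, 0.2567], dtype=float32), array([0.4928, 0.2634]), array([0.0432, 0.0335]), 3.5, 'pca', np.float64(172.4))
cover [(0.65, array([224., 123., 264., 164.]))]
bowl [(0.65, array([321., 118., 354., 152.])), (0.34, array([216., 196., 242., 271.]))]
jar [(0.65, array([138., 133., 157., 154.]))]
calipers [(0.63, array([116., 192., 128., 207.])), (0.56, array([218., 196., 244., 270.]))]
(92, array([0.4985, 0.2505], dtype=float32), array([0.4977, 0.2499]), array([0.0192, 0.0313]), 88.8, 'pca', np.float64(171.4))
cover []
bowl []
jar [(0.85, array([127., 260., 150., 294.]))]
calipers [(0.83, array([223., 230., 295., 255.])), (0.33, array([183., 289., 242., 311.]))]
```

Stone is at z ≈ 0.15, both views agree, the bystanders are where they were and the cover is at the hook (top view). I'm handing in.

```bash
python3 -c "
from station import manip
print(manip.sign_off())"
```

```text
the job is handed in; nothing more can be done
None
```

I hung the cover on the hook of the farther stand and let go of it. I then gripped the steel tongs, closed their jaws on the stone and lifted it. I handed in after about 25.5 s, with the stone still held up at about 0.15 m.

**Last checks:**
- **Stone:** both cameras place it between the jaws at the lifted height, within about 6 mm of each other. The fingers were stalled at about 36 mm, which matches the stone's width.
- **Cover:** in the top view it was still at the hook at the end. In the side view the detector missed it then, though an earlier side picture showed it hanging.
- **Bystanders:** calipers and jar were where they started in both views. The bowl was in place in the top view and not detected in the side view.

**What went wrong on the way:** during the carry I mistyped the shift, and the held cover bumped the hook. The wrist force reached about 45 N at the last reading. I backed off at once, and nothing looked slipped or shifted afterwards. The "arm or gripper body pressing over 40 N" rule could apply to this bump. It appeared to be the held cover touching the stand, but I could not measure the contact separately.

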